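# Close the keepers of a fibre routing tray with one stroke along the channel

## Task

Close the routing tray for storage: put the fingertips down at the green end of its channel and run them lightly along it, round the bend, to the red end, so that the six orange keeper tabs fold flat one after the other from green to red; then come up clear. Nothing is gripped or lifted: do not press hard or push the tray out of its place, and leave the adapter lying on it and the other things alone.

Things in the scene. Friction and masses are not known exactly. Their poses are not given: they have to be found in the camera images.
- tray: fibre routing tray, loose on the table, 0.9 kg: black base 200 (x) x 240 (y) x 12 mm with a grey channel 26 mm wide, open above, wall tops at 24 mm. Origin at the centre of its underside. In its frame (mm) the channel's middle line runs from (-75, 100) along -y to (-75, -20), round a quarter circle about (0, -20) to (0, -95), then along +x to (75, -95). Hub in the bend: 23 mm high
- green_end (a point): middle of the top of the green block (18x30 mm) in the channel's first end, at (-75, 92) mm in the tray's frame; 24 mm above the table, as high as the wall tops
- red_end (a point): middle of the top of the red block (18x30 mm) in the channel's other end, at (65, -95) mm in the tray's frame; 24 mm above the table
- tab1_hinge (a point): middle of the hinge of orange keeper tab 1 (1 is next to the green end, 6 next to the red end), on the channel's middle line 38 mm along it from its start, 25.5 mm above the table; y along the hinge; the tab folds along the channel towards red
- tab1 (a joint): angle of tab 1: 0 upright, 1.57 folded flat onto the channel towards the red end; starts -0.2 to 0.3. Orange plate 26 mm wide, 3 mm thick, reaching 24 mm from the hinge; folded, its top is 27 mm above the table. Its hinge rubs (0.007 N m, about 0.3 N at its edge) and stays where it is left; it cannot fold back past -0.3
- tab2_hinge (a point): middle of the hinge of orange keeper tab 2 (1 is next to the green end, 6 next to the red end), on the channel's middle line 83 mm along it from its start, 25.5 mm above the table; y along the hinge; the tab folds along the channel towards red
- tab2 (a joint): angle of tab 2: 0 upright, 1.57 folded flat onto the channel towards the red end; starts -0.2 to 0.3. Orange plate 26 mm wide, 3 mm thick, reaching 24 mm from the hinge; folded, its top is 27 mm above the table. Its hinge rubs (0.007 N m, about 0.3 N at its edge) and stays where it is left; it cannot fold back past -0.3
- tab3_hinge (a point): middle of the hinge of orange keeper tab 3 (1 is next to the green end, 6 next to the red end), on the channel's middle line 126 mm along it from its start, 25.5 mm above the table; y along the hinge; the tab folds along the channel towards red
- tab3 (a joint): angle of tab 3: 0 upright, 1.57 folded flat onto the channel towards the red end; starts -0.2 to 0.3. Orange plate 26 mm wide, 3 mm thick, reaching 24 mm from the hinge; folded, its top is 27 mm above the table. Its hinge rubs (0.007 N m, about 0.3 N at its edge) and stays where it is left; it cannot fold back past -0.3
- tab4_hinge (a point): middle of the hinge of orange keeper tab 4 (1 is next to the green end, 6 next to the red end), on the channel's middle line 168 mm along it from its start, 25.5 mm above the table; y along the hinge; the tab folds along the channel towards red
- tab4 (a joint): angle of tab 4: 0 upright, 1.57 folded flat onto the channel towards the red end; starts -0.2 to 0.3. Orange plate 26 mm wide, 3 mm thick, reaching 24 mm from the hinge; folded, its top is 27 mm above the table. Its hinge rubs (0.007 N m, about 0.3 N at its edge) and stays where it is left; it cannot fold back past -0.3
- tab5_hinge (a point): middle of the hinge of orange keeper tab 5 (1 is next to the green end, 6 next to the red end), on the channel's middle line 210 mm along it from its start, 25.5 mm above the table; y along the hinge; the tab folds along the channel towards red
- tab5 (a joint): angle of tab 5: 0 upright, 1.57 folded flat onto the channel towards the red end; starts -0.2 to 0.3. Orange plate 26 mm wide, 3 mm thick, reaching 24 mm from the hinge; folded, its top is 27 mm above the table. Its hinge rubs (0.007 N m, about 0.3 N at its edge) and stays where it is left; it cannot fold back past -0.3
- tab6_hinge (a point): middle of the hinge of orange keeper tab 6 (1 is next to the green end, 6 next to the red end), on the channel's middle line 252 mm along it from its start, 25.5 mm above the table; y along the hinge; the tab folds along the channel towards red
- tab6 (a joint): angle of tab 6: 0 upright, 1.57 folded flat onto the channel towards the red end; starts -0.2 to 0.3. Orange plate 26 mm wide, 3 mm thick, reaching 24 mm from the hinge; folded, its top is 27 mm above the table. Its hinge rubs (0.007 N m, about 0.3 N at its edge) and stays where it is left; it cannot fold back past -0.3
- adapter_1: grey metal fibre adapter, 12x34x12 mm, lying loose on the tray's base plate on the open side of the bend; origin at the centre of its underside; leave it alone
- usb_stick: white USB stick, 54x18x8 mm, lying to the left; leave it alone
- clear_box: clear flat box, 75x110x13 mm, lying to the left; leave it alone
- fibre_cleaver: fibre cleaver, black with a red patch on top, 85x58x51 mm, standing to the right; leave it alone
- tweezers: tweezers, 13x122x8 mm, lying to the right; leave it alone

How it is judged:
On the way, in this order (a step that is already met when the one before it is completed fails the run):
1. the fingertips are down over the green end (TCP within 20 mm sideways, less than 70 mm above the table) (horizontal distance between the grasp point and green_end below 0.02 m and height (world z) of the grasp point below 0.07 m), for 0.1 s.
2. tab 1 is folded down (over 1.25 rad) (value of joint tab1 above 1.25 rad), for 0.05 s.
3. tab 2 is folded down (over 1.25 rad) (value of joint tab2 above 1.25 rad), for 0.05 s.
4. tab 3 is folded down (over 1.25 rad) (value of joint tab3 above 1.25 rad), for 0.05 s.
5. tab 4 is folded down (over 1.25 rad) (value of joint tab4 above 1.25 rad), for 0.05 s.
6. tab 5 is folded down (over 1.25 rad) (value of joint tab5 above 1.25 rad), for 0.05 s.
7. tab 6 is folded down (over 1.25 rad) (value of joint tab6 above 1.25 rad), for 0.05 s.
8. the fingertips have reached the red end, still down (TCP within 20 mm sideways, less than 70 mm above the table) (horizontal distance between the grasp point and red_end below 0.02 m and height (world z) of the grasp point below 0.07 m), for 0.1 s.
At the end, for the whole second after the job is handed in: all six tabs lie folded (over 1.25 rad of 1.57); the tray stands flat and still on the table within 25 mm of where it stood; the robot touches nothing (value of joint each of tab1, tab2, tab3, tab4, tab5, tab6 above 1.25 rad and distance of tray from where it was at the start of the episode below 0.025 m and height (world z) of tray below 0.006 m and angle between tray's own z axis and vertical below 0.05 rad and linear speed of tray below 0.01 m/s).
It fails at once if the tray or its tabs are pressed with more than 35 N (contact force between any of the fingers, the arm and tray above 35 N).
It fails at once if the tray is lifted or tipped (height (world z) of tray above 0.01 m or angle between tray's own z axis and vertical above 0.1 rad).
It fails at once if the tray is pushed more than 25 mm out of its place (distance of tray from where it was at the start of the episode above 0.025 m).
It fails at once if the adapter on the tray is shifted on it or lifted (distance of adapter_1 from where it was at the start of the episode above 0.04 m or height (world z) of adapter_1 above 0.027 m).
It fails at once if another thing is displaced by more than 20 mm (distance of any of usb_stick, clear_box, fibre_cleaver, tweezers from where it was at the start of the episode above 0.02 m).
It also fails if it takes over 48 s, if anything falls off the work surface, if the arm or the gripper's body presses on something with over 40 N, if the wrist force passes 120 N, or if a joint passes its speed limit or range.

## Robot

A 6-joint arm with a two-finger parallel gripper is mounted at the origin on a cart in front of the work surface, level with it; the furniture and walls round the work are solid. World frame = base frame: x ahead of the robot, y to its left, z up, the work surface at z = 0. Lengths are in m, angles in rad, forces in N, time in s.
With the tool pointing down it reaches from about 0.25 to 0.725 m from the base axis. Payload 4 kg.
Tool frame: the origin (TCP) lies between the finger pads, 19 mm behind the fingertips; this is the grasp point; z points along the fingers, y is the line along which they close (so a half turn about z gives the same grasp; the last joint's range is limited). The gripper opens to 85 mm and grips with 20 to 120 N. Pads are 22 mm wide; open, the fingers measure 114 mm over their backs; the gripper's body (76 mm by 85 mm) begins 54 mm behind the grasp point. The pads swing forward as they close: fully open they stand 13 mm farther back than shut.
Start: joints at [1.133, 0.241, 0.005, 1.335, 0, 1.571], TCP at [0.212, 0.453, 0.25] pointing down, gripper open.
Joint ranges: [-2.72, 2.72], [-1.05, 1.87], [-1.09, 1.28], [-1.99, 2.15], [-1.42, 1.44], [-3.14, 3.14]. Speed limits (rad/s): [2.79, 2.79, 3.14, 3.14, 3.14, 3.14].

## Interface

Orientations are given as a unit quaternion [x, y, z, w].
In Python, from workcell import get_obs, camera, job_done, silhouettes gives the robot as it stands. The module is installed in compiled form; this text tells all that it offers.
- The arm moves only by the tool drive_tool, never from a script. Its argument "increments" is a list of rows, each a list of 3 entries, a list of its own where there are three numbers: the shift along the world's x, y, z in mm, then the turn, a rotation vector about the world's x, y, z in degrees, then the opening, from 0 (shut) to 1 (fully open). A call has 1 to 8 rows; each row shifts and turns the commanded pose from where the row before left it; what a row does not reach is not made up. A row lasts 1/12 s, in which the tool goes at most 41.7 mm and 7.16 degrees, less where a joint would pass 70% of its speed; a pose out of reach is approached as far as the arm can. A call is refused whole if a number of a shift passes 41.7 or a number of a turn 7.16, either way. A call with a gripper value outside its range is refused whole. The fingers move at their own pace and stop on an object; the grip force is fixed at half the most. Time passes only in rows, so rows that do not move let the fingers close. It gives the time, the measured TCP pose, the force, the opening and the grip force at its end, in the units of the state.
- get_obs(): the state, without advancing time (a new reading comes with each control period).
- camera(name): name is "side" or "top" or "wrist"; returns a dict with "image" (384x512x3 uint8, red, green, blue), "K" (3x3 intrinsics, pixels), "view" (4x4, takes a point from world to camera coordinates). Camera axes: x right, y down, z forward; pixel columns grow to the right and rows downward; lengths in m; the calibration is good to about 2 mm. A picture is of the moment at which its call begins. There is no depth.
- job_done(): hands the job in; it is judged then, once.
Trained networks look in a picture, given as the dict that the camera call returned (one of the last four; its "shot" number tells which), for a name from the list of things; names that differ only in an ending like _2 or _b are one class to them, and where a whole thing is asked for, a point or a joint stands for the part that bears it (a point fixed in the world has none). Each returns a list of dicts, best first, with "conf" (0 to 1); they miss things now and then, are a little off and sometimes report something else, mostly with a low value. They report only what shows in the picture. A call takes as long as a camera call.
- silhouettes(query, picture): "region" (384x512 bool, what is visible of it) and "bbox" ([left, top, right, bottom] in pixels, round what is visible of it).
The state is a dict: "clock": time; "joint_pos": joint angles; "joint_vel": joint speeds; "tau": joint torques, N m; "eef_pos": TCP position; "tool_rot": TCP orientation; "ft_force": force on the tool from outside, world axes, zero at the start; "ft_torque": the same for the moment, N m; "grip_width": finger opening in m; "grasp_force": force on a finger pad.
Only numpy, scipy, OpenCV 4.12 (cv2) and the standard library are available. Lean on these libraries where they do the work, as an engineer would, in place of code of your own. Each camera call takes 0.05 s, during which the arm holds its last target. There are 200 camera calls.

## Working session

There is one attempt and no reset: what is moved stays moved. The work goes in short steps, Python scripts to look and compute and a tool call to move; the robot and the scene stay as the last step left them, time stands still between calls to the robot, and variables do not carry over. Pictures are saved under pics/ and viewed, at most 10 in all, crops included, and the job is handed in when it is done.

Besides the shell and the picture viewer there is one more tool, called after ">>>" as name([rows], argument=value, ...), one row to a line, values as JSON. drive_tool: Moves the arm, as the interface text tells. Its arguments: {"type":"object","properties":{"increments":{"type":"array"}},"required":["increments"]}

```bash
mkdir -p pics; python3 - <<'E'
from workcell import *
import cv2,numpy as np,pickle
o=get_obs();print({k:np.round(v,3) for k,v in o.items()})
D={}
for n in("top","side"):
    c=camera(n);D[n]=c
    cv2.imwrite(f"pics/{n}1.png",c["image"][:,:,::-1])
    for q in("tray","green_end","red_end","tab1","tab1_hinge","adapter_1"):
        try:
            r=silhouettes(q,c);print(n,q,[(round(float(d["conf"]),2),d["bbox"],np.round(np.argwhere(d["region"]).mean(0)[::-1],1)) for d in r])
            D[n+q]=r
        except Exception as e: print(n,q,e)
pickle.dump(D,open("d.pkl","wb"))
print(D["top"]["K"],D["top"]["view"],D["side"]["view"])
E
```

```text
{'clock': np.float64(0.0), 'joint_pos': array([ 1.133,  0.241,  0.004,  1.335, -0.   ,  1.571]), 'joint_vel': array([ 0.   , -0.   , -0.001, -0.002,  0.   ,  0.002]), 'tau': array([-2.0000e-03, -3.7232e+01,  2.5241e+01,  1.7000e-02, -0.0000e+00,
        0.0000e+00]), 'eef_pos': array([0.212, 0.452, 0.249]), 'tool_rot': array([ 0.217,  0.976, -0.001, -0.   ]), 'ft_force': array([0.686, 0.228, 0.214]), 'ft_torque': array([-0.009,  0.027, -0.006]), 'grasp_force': np.float64(0.0), 'grip_width': np.float64(0.085)}
top tray [(0.63, [178.8, 147.2, 258.9, 210.4], array([217.9, 178.9]))]
top green_end [(0.94, [178.1, 145.6, 261.2, 211.2], array([217.9, 179. ]))]
top red_end [(0.76, [177.7, 143.7, 258.7, 209.2], array([217.8, 178.7]))]
top tab1 []
top tab1_hinge []
top adapter_1 []
side tray [(0.88, [209.5, 178.3, 291.6, 211.9], array([249.5, 193.4])), (0.38, [219.2, 160.5, 242.6, 173.0], array([229.6, 166.5]))]
side green_end [(0.57, [212.4, 176.2, 290.9, 209.8], array([249.4, 193.2]))]
side red_end [(0.71, [214.1, 177.4, 292.5, 212.5], array([249.1, 193.5]))]
side tab1 [(0.49, [219.4, 176.1, 222.7, 185.2], array([220.7, 180.6]))]
side tab1_hinge [(0.55, [344.8, 271.9, 398.7, 288.4], array([370.2, 279. ])), (0.46, [215.7, 177.0, 224.7, 184.5], array([220.7, 180.3]))]
side adapter_1 [(0.37, [207.5, 177.2, 291.2, 211.5], array([249.3, 193.2]))]
[[432.21252658   0.         256.50391526]
 [  0.         432.21252658 192.34761626]
 [  0.           0.           1.        ]] [[ 0.01236247 -0.99988703  0.00855009 -0.03610839]
 [-0.9816497  -0.01376336 -0.19019576  0.51688892]
 [ 0.19029195 -0.00604191 -0.98170895  1.23494584]
 [ 0.          0.          0.          1.        ]] [[ 0.90978328 -0.41438761 -0.02402697 -0.48858829]
 [-0.17529259 -0.33109368 -0.92717285  0.13463412]
 [ 0.37625376  0.8477381  -0.37386257  0.91295878]
 [ 0.          0.          0.          1.        ]]
```

```bash
python3 - <<'E'
import cv2,pickle,numpy as np
D=pickle.load(open("d.pkl","rb"))
t=D["top"]["image"][130:230,160:290,::-1];s=D["side"]["image"][140:240,190:320,::-1]
cv2.imwrite("pics/a.png",np.vstack([cv2.resize(np.hstack([t,s]),(780,300),interpolation=cv2.INTER_CUBIC),cv2.resize(np.hstack([D[n]["image"][:,:,::-1] for n in("top","side")]),(780,292))]))
E
```

```text
(no output)
```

View pics/a.png

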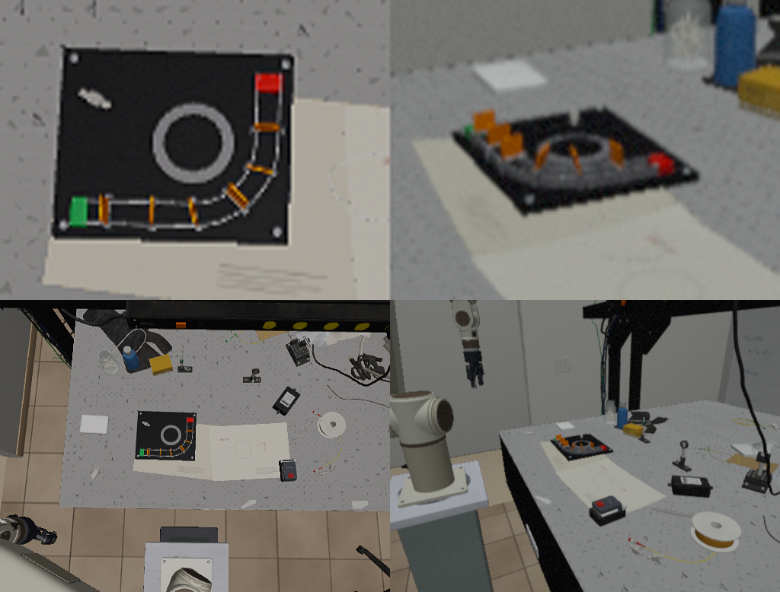

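The top view shows the tray with green at pixel (186,200) and red at (249,157). The channel runs right and then up, and the adapter is at (191,163). Next I triangulate the ends and fit a pose.

```bash
cat > h.py <<'E'
import numpy as np,cv2
from scipy.optimize import least_squares
def blobs(c,box=None):
    h=cv2.cvtColor(c["image"],cv2.COLOR_RGB2HSV).astype(int);H,S,V=h[...,0],h[...,1],h[...,2]
    m={"green":(abs(H-65)<20)&(S>130)&(V>60),"red":((H<5)|(H>174))&(S>170)&(V>90)}
    out={}
    for k,a in m.items():
        a=a.astype(np.uint8)
        if box: z=np.zeros_like(a);z[box[1]:box[3],box[0]:box[2]]=1;a=a*z
        n,l,st,ce=cv2.connectedComponentsWithStats(a)
        if n>1:
            i=1+np.argmax(st[1:,4]);out[k]=(ce[i],st[i])
    return out
def proj(c,P):
    P=np.atleast_2d(P);q=(c["view"][:3,:3]@P.T).T+c["view"][:3,3];q=(c["K"]@q.T).T
    return q[:,:2]/q[:,2:]
def tri(cs,ps):
    A=[]
    for c,p in zip(cs,ps):
        M=c["K"]@c["view"][:3];A+=[p[0]*M[2]-M[0],p[1]*M[2]-M[1]]
    v=np.linalg.svd(np.array(A))[2][-1];return v[:3]/v[3]
def onz(c,p,z):
    R,t=c["view"][:3,:3],c["view"][:3,3];d=R.T@np.linalg.solve(c["K"],[p[0],p[1],1]);o=-R.T@t
    return o+d*(z-o[2])/d[2]
E
python3 - <<'E'
import pickle
from h import *
D=pickle.load(open("d.pkl","rb"))
B={"top":(170,135,270,220),"side":(200,165,300,220)}
b={n:blobs(D[n],B[n]) for n in B}
for k in("green","red"):
    print(k,[(n,b[n][k][0].round(1),b[n][k][1][4]) for n in B if k in b[n]], onz(D["top"],b["top"][k][0],.024).round(4))
    if k in b["side"]: print(tri([D[n] for n in B],[b[n][k][0] for n in B]).round(4))
g,r=[onz(D["top"],b["top"][k][0],.024)[:2] for k in("green","red")]
d=r-g;t=np.array([.140,-.187]);yaw=np.arctan2(d[1],d[0])-np.arctan2(t[1],t[0])
R=np.array([[np.cos(yaw),-np.sin(yaw)],[np.sin(yaw),np.cos(yaw)]])
print(np.hypot(*d),np.hypot(*t),np.degrees(yaw),(g+r)/2-R@np.array([-.005,-.0015]))
E
```

```text
green [('top', array([185.6, 200.1]), np.int32(60)), ('side', array([215.5, 183. ]), np.int32(4))] [0.4954 0.1843 0.024 ]
[0.492  0.1865 0.0171]
red [('top', array([248.7, 157.4]), np.int32(45)), ('side', array([280.1, 193.5]), np.int32(32))] [ 0.6318 -0.0041  0.024 ]
[ 0.6344 -0.0044  0.018 ]
0.2325825932466182 0.23360008561642268 -0.9133236719387821 [0.56860415 0.09152809]
```

>>> drive_tool([
  [[26,-28,0],[0,0,-6],0],
  [[26,-28,0],[0,0,-6],0],
  [[26,-28,0],[0,0,-6],0],
  [[26,-28,0],[0,0,-6],0],
  [[26,-28,0],[0,0,-6],0],
  [[26,-28,0],[0,0,-6],0],
  [[26,-28,0],[0,0,-6],0],
  [[26,-28,0],[0,0,-6],0],
])

```text
clock: 1.37
eef_pos: [0.421, 0.2273, 0.2503]
tool_rot: [0.597, 0.802, 0.0, 0.0]
ft_force: [0.1, 0.4, -0.5]
grip_width: -0.0001
grasp_force: 0.0
```

>>> drive_tool([
  [[26,-28,0],[0,0,-6],0],
  [[26,-28,0],[0,0,-6],0],
  [[24,-20,0],[0,0,-5],0],
  [[0,0,0],[0,0,0],0],
  [[0,0,0],[0,0,0],0],
  [[0,0,0],[0,0,0],0],
])

```text
clock: 1.87
eef_pos: [0.4955, 0.1529, 0.2498]
tool_rot: [0.707, 0.707, -0.0, -0.0]
ft_force: [-0.1, -0.1, -0.6]
grip_width: 0.0004
grasp_force: 0.0
```

```bash
python3 - <<'E'
from workcell import *
from h import *
import pickle
o=get_obs();print(o["eef_pos"],o["tool_rot"],o["joint_pos"].round(2),o["grip_width"],o["ft_force"])
c=camera("wrist");pickle.dump(c,open("w.pkl","wb"))
cv2.imwrite("pics/w1.png",c["image"][:,:,::-1])
for k,(ce,st) in blobs(c).items(): print(k,ce,st,onz(c,ce,.024))
E
```

```text
[0.49552415 0.15290414 0.24976775] [ 7.07476168e-01  7.06736995e-01 -3.28953418e-04 -4.27878191e-04] [0.3  0.28 0.05 1.35 0.   1.87] 0.00042788429901200256 [-0.14540002 -0.0567654  -0.64756147]
green [256.12937063 142.27622378] [245 136  23  14 286] [0.49645343 0.18406621 0.024     ]
red [348.84577114 268.21393035] [341 260  15  19 201] [0.6322569  0.00139386 0.024     ]
```

View pics/w1.png

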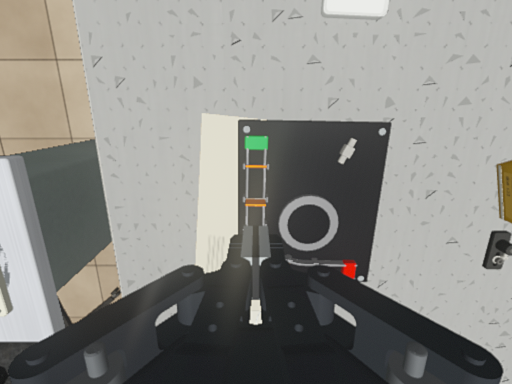

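The wrist view shows green at (256,142), red at (349,268), and tray corners at (238,121), (389,122) and (367,280). Its world positions agree with the top view. Now a joint fit with the height left free, and the waypoints.

```bash
python3 - <<'E'
from h import *
import pickle
D=pickle.load(open("d.pkl","rb"));w=pickle.load(open("w.pkl","rb"));t=D["top"]
bw=blobs(w);bt=blobs(t,(170,135,270,220))
for k in("green","red"): print(k,tri([t,w],[bt[k][0],bw[k][0]]).round(4))
L=np.array([[-75,92,24],[65,-95,24],[-100,120,12],[100,120,12],[100,-120,12]])/1e3
def W(p,l):
    c,s=np.cos(p[2]),np.sin(p[2]);l=np.atleast_2d(l)
    return np.c_[p[0]+c*l[:,0]-s*l[:,1],p[1]+s*l[:,0]+c*l[:,1],l[:,2]+(p[3] if len(p)>3 else 0)]
wp=np.array([bw["green"][0],bw["red"][0],(238,121),(389.5,122),(367,281)]);tp=np.array([bt["green"][0],bt["red"][0]])
f=lambda p:np.r_[(proj(w,W(p,L))-wp).ravel(),(proj(t,W(p,L[:2]))-tp).ravel()]
for p0 in([.569,.092,0],[.569,.092,0,0]):
    r=least_squares(f,p0,loss="soft_l1");p=r.x;print(p.round(4),f(p).round(1))
    for l in([-75,92,0],[-75,-20,0],[-69.3,-48.7,0],[-53,-73,0],[-28.7,-89.3,0],[0,-95,0],[65,-95,0],[-75,62,0]): print(l,(W(p,np.array(l)/1e3)[0,:2]*1e3).round(1))
E
```

```text
green [0.4958 0.1843 0.0229]
red [ 0.6345 -0.0039  0.0159]
[ 0.5693  0.0908 -0.0134] [-0.7  0.2  0.1  3.9 -1.7 -1.9  2.3 -0.7  0.3  1.   0.2 -0.1  0.3 -0.4]
[-75, 92, 0] [495.6 183.8]
[-75, -20, 0] [494.1  71.8]
[-69.3, -48.7, 0] [499.4  43. ]
[-53, -73, 0] [515.4  18.5]
[-28.7, -89.3, 0] [539.4   1.9]
[0, -95, 0] [568.1  -4.2]
[65, -95, 0] [633.1  -5.1]
[-75, 62, 0] [495.2 153.8]
[ 0.5711  0.0897 -0.0088 -0.0078] [ 0.3  0.6 -0.2  1.3 -0.4 -0.8  0.3 -0.4 -0.3 -1.6  1.1 -0.   0.6 -0.4]
[-75, 92, 0] [496.9 182.3]
[-75, -20, 0] [495.9  70.3]
[-69.3, -48.7, 0] [501.3  41.6]
[-53, -73, 0] [517.4  17.1]
[-28.7, -89.3, 0] [541.6   0.6]
[0, -95, 0] [570.2  -5.3]
[65, -95, 0] [635.2  -5.9]
[-75, 62, 0] [496.6 152.3]
```

>>> drive_tool([
  [[0,35,0],[0,0,0],0],
  [[0,0,-40],[0,0,0],0],
  [[0,0,-40],[0,0,0],0],
  [[0,0,-40],[0,0,0],0],
  [[0,0,-40],[0,0,0],0],
  [[0,0,-25],[0,0,0],0],
  [[0,0,0],[0,0,0],0],
  [[0,0,0],[0,0,0],0],
])

```text
clock: 2.58
eef_pos: [0.494, 0.1885, 0.0643]
tool_rot: [0.707, 0.707, -0.002, -0.001]
ft_force: [-0.3, 0.8, -1.3]
grip_width: -0.0002
grasp_force: 0.0
```

>>> drive_tool([
  [[0,0,-5],[0,0,0],0],
  [[0,0,-5],[0,0,0],0],
  [[0,0,-4],[0,0,0],0],
  [[0,0,-2],[0,0,0],0],
  [[0,0,0],[0,0,0],0],
  [[0,0,0],[0,0,0],0],
  [[0,0,0],[0,0,0],0],
])

```text
clock: 3.17
eef_pos: [0.4962, 0.1878, 0.0494]
tool_rot: [0.708, 0.707, 0.0, 0.0]
ft_force: [0.5, -0.3, 0.1]
grip_width: -0.0
grasp_force: 0.0
```

```bash
python3 - <<'E'
from workcell import *
from h import *
a=camera("side")["image"][150:225,190:310,::-1];b=camera("top")["image"][130:230,160:290,::-1]
cv2.imwrite("pics/s2.png",np.hstack([cv2.resize(a,(440,300),interpolation=2),cv2.resize(b,(360,300),interpolation=2)]))
E
```

```text
(no output)
```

View pics/s2.png

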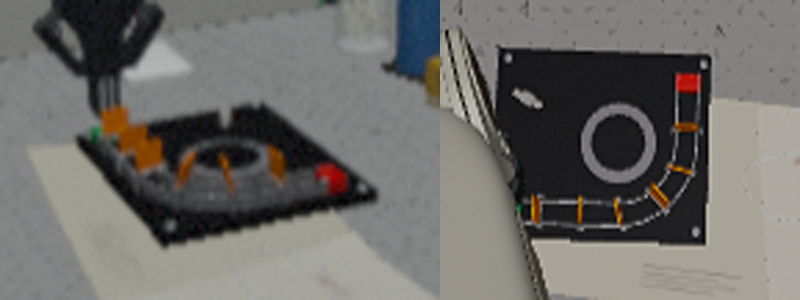

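The fingertips are over the green block, at about side crop (100,110), with no contact and tab 1 still upright. I'll start the sweep.

>>> drive_tool([
  [[0,-6,0],[0,0,0],0],
  [[0,-6,0],[0,0,0],0],
  [[0,-6,0],[0,0,0],0],
  [[0,-6,0],[0,0,0],0],
  [[0,-6,0],[0,0,0],0],
  [[0,-6,0],[0,0,0],0],
  [[0,-6,0],[0,0,0],0],
  [[0,-6,0],[0,0,0],0],
])

```text
clock: 3.93
eef_pos: [0.496, 0.139, 0.049]
tool_rot: [0.708, 0.706, -0.0, 0.0]
ft_force: [-0.0, 0.7, 0.2]
grip_width: -0.0
grasp_force: 0.1
```

```bash
python3 - <<'E'
from workcell import *
from h import *
print(get_obs()["eef_pos"],get_obs()["ft_force"])
a=camera("side")["image"][150:225,190:310,::-1];b=camera("top")["image"][130:230,160:290,::-1]
cv2.imwrite("pics/s3.png",np.hstack([cv2.resize(a,(440,300),interpolation=2),cv2.resize(b,(360,300),interpolation=2)]))
E
```

```text
[0.49595483 0.13899367 0.04901414] [-0.00982397  0.66470984  0.17802102]
```

View pics/s3.png

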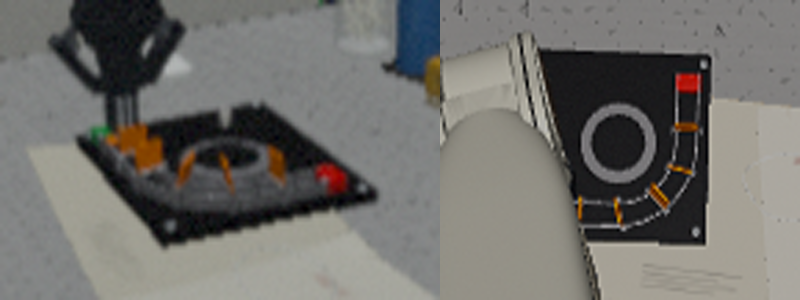

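Tab 1 is folding under the fingertips at side crop (120,135), and the tray hasn't moved. I'll go on 1 mm lower.

>>> drive_tool([
  [[0,-6,-0.5],[0,0,0],0],
  [[0,-6,-0.5],[0,0,0],0],
  [[0,-6,0],[0,0,0],0],
  [[0,-6,0],[0,0,0],0],
  [[0,-6,0],[0,0,0],0],
  [[0,-6,0],[0,0,0],0],
  [[0,-6,0],[0,0,0],0],
  [[0,-6,0],[0,0,0],0],
])

```text
clock: 4.7
eef_pos: [0.4959, 0.091, 0.048]
tool_rot: [0.708, 0.707, -0.0, 0.0]
ft_force: [0.1, 0.9, 0.4]
grip_width: 0.0001
grasp_force: 0.1
```

>>> drive_tool([
  [[0,-7,0],[0,0,0],0],
  [[0,-7,0],[0,0,0],0],
  [[0,-6,0],[0,0,0],0],
])

```text
clock: 4.95
eef_pos: [0.4961, 0.0714, 0.0481]
tool_rot: [0.708, 0.707, 0.0, -0.0]
ft_force: [-0.4, 1.6, 0.8]
grip_width: -0.0001
grasp_force: 0.6
```

```bash
python3 - <<'E'
from workcell import *
from h import *
print(get_obs()["eef_pos"],get_obs()["ft_force"])
a=camera("side")["image"][150:225,190:310,::-1];b=camera("top")["image"][130:230,160:290,::-1]
cv2.imwrite("pics/s4.png",np.hstack([cv2.resize(a,(440,300),interpolation=2),cv2.resize(b,(360,300),interpolation=2)]))
E
```

```text
[0.49606825 0.07136068 0.04807827] [-0.38043881  1.59203234  0.77642727]
```

View pics/s4.png

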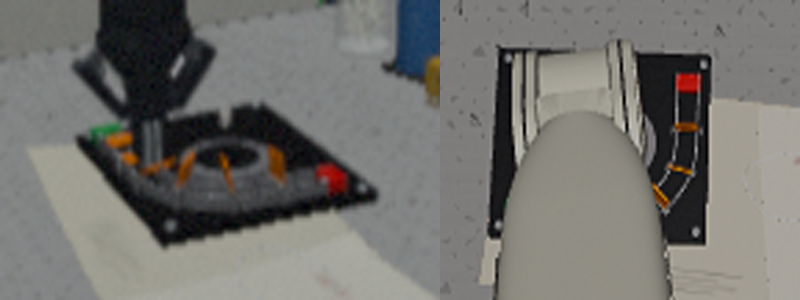

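Tabs 1 and 2 lie flat at side crop (118,140) and (125,158), and tab 3 is going under. Now the bend.

>>> drive_tool([
  [[0.3,-6,0],[0,0,0],0],
  [[0.6,-6,0],[0,0,0],0],
  [[0.9,-6,0],[0,0,0],0],
  [[1.2,-6,0],[0,0,0],0],
  [[1.5,-5,0],[0,0,0],0],
  [[2.4,-5.4,0],[0,0,0],0],
  [[2.8,-5.2,0],[0,0,0],0],
  [[3.2,-5,0],[0,0,0],0],
])

```text
clock: 5.72
eef_pos: [0.5089, 0.0267, 0.0479]
tool_rot: [0.708, 0.707, -0.0, -0.0]
ft_force: [-0.3, -0.2, 0.5]
grip_width: -0.0
grasp_force: 0.3
```

>>> drive_tool([
  [[3.6,-4.6,0],[0,0,0],0],
  [[4,-4.3,0],[0,0,0],0],
  [[4.3,-4,0],[0,0,0],0],
  [[4.6,-3.6,0],[0,0,0],0],
])

```text
clock: 6.05
eef_pos: [0.5258, 0.0103, 0.048]
tool_rot: [0.708, 0.707, -0.0, 0.0]
ft_force: [0.4, 1.5, 0.4]
grip_width: 0.0001
grasp_force: 0.3
```

```bash
python3 - <<'E'
from workcell import *
from h import *
print(get_obs()["eef_pos"],get_obs()["ft_force"])
a=camera("side")["image"][150:225,190:310,::-1];b=camera("top")["image"][130:230,160:290,::-1]
cv2.imwrite("pics/s5.png",np.hstack([cv2.resize(a,(440,300),interpolation=2),cv2.resize(b,(360,300),interpolation=2)]))
E
```

```text
[0.525845   0.01026685 0.04799082] [0.41492692 1.53294908 0.42541256]
```

View pics/s5.png

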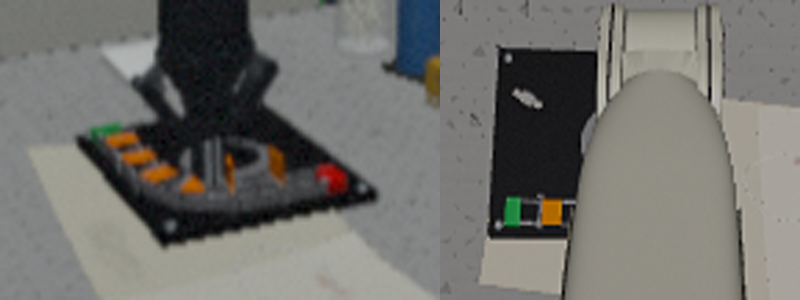

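Tabs 1 to 3 are flat, tab 4 is folded at side crop (190,183), and the tray hasn't moved. I'll continue.

>>> drive_tool([
  [[5,-3.2,0],[0,0,0],0],
  [[5.2,-3,0],[0,0,0],0],
  [[5.4,-2.7,0],[0,0,0],0],
  [[5,-1.5,0],[0,0,0],0],
  [[6,-1.5,0],[0,0,0],0],
  [[6,-1,0],[0,0,0],0],
  [[6,-1,0],[0,0,0],0],
  [[6,-1,0],[0,0,0],0],
])

```text
clock: 6.82
eef_pos: [0.5707, -0.0042, 0.048]
tool_rot: [0.708, 0.707, 0.0, -0.0]
ft_force: [-0.4, 0.6, 0.3]
grip_width: -0.0001
grasp_force: 0.4
```

>>> drive_tool([
  [[6.5,0,0],[0,0,0],0],
  [[6.5,0,0],[0,0,0],0],
  [[6.5,0,0],[0,0,0],0],
  [[6.5,0,0],[0,0,0],0],
  [[6.5,0,0],[0,0,0],0],
  [[6.5,0,0],[0,0,0],0],
  [[6.5,0,0],[0,0,0],0],
  [[6.5,0,0],[0,0,0],0],
])

```text
clock: 7.48
eef_pos: [0.6227, -0.0041, 0.048]
tool_rot: [0.708, 0.707, 0.0, 0.0]
ft_force: [-0.4, -1.0, -0.2]
grip_width: 0.0001
grasp_force: 0.0
```

>>> drive_tool([
  [[6.5,0,0],[0,0,0],0],
  [[5,0,0],[0,0,0],0],
  [[0,0,0],[0,0,0],0],
  [[0,0,0],[0,0,0],0],
  [[0,0,0],[0,0,0],0],
])

```text
clock: 7.9
eef_pos: [0.6331, -0.0041, 0.0478]
tool_rot: [0.708, 0.707, -0.0, -0.0]
ft_force: [0.5, 0.8, 0.1]
grip_width: 0.0001
grasp_force: 0.0
```

```bash
python3 - <<'E'
from workcell import *
from h import *
print(get_obs()["eef_pos"],get_obs()["ft_force"])
a=camera("side")["image"][150:225,190:310,::-1];b=camera("top")["image"][130:230,160:290,::-1]
cv2.imwrite("pics/s6.png",np.hstack([cv2.resize(a,(440,300),interpolation=2),cv2.resize(b,(360,300),interpolation=2)]))
E
```

```text
[ 0.63308798 -0.00414743  0.04782032] [0.52587834 0.79800848 0.05215613]
```

View pics/s6.png

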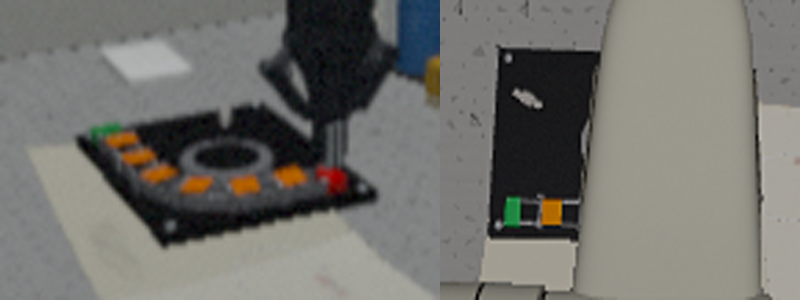

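All six tabs lie flat, and the fingertips are at the red block at side crop (333,170). I'll come up.

>>> drive_tool([
  [[0,0,20],[0,0,0],0],
  [[0,0,30],[0,0,0],0],
  [[0,0,30],[0,0,0],0],
  [[0,0,30],[0,0,0],0],
  [[0,0,20],[0,0,0],0],
  [[0,0,0],[0,0,0],0],
  [[0,0,0],[0,0,0],0],
  [[0,0,0],[0,0,0],0],
])

```text
clock: 8.67
eef_pos: [0.6327, -0.0042, 0.1772]
tool_rot: [0.708, 0.707, -0.001, -0.001]
ft_force: [-0.0, -0.1, -0.5]
grip_width: 0.0001
grasp_force: 0.0
```

```bash
python3 - <<'E'
from workcell import *
from h import *
print(get_obs()["eef_pos"])
a=camera("side")["image"][150:225,190:310,::-1];cv2.imwrite("pics/s7.png",cv2.resize(a,(440,300),interpolation=2))
E
```

```text
[ 0.63272808 -0.00417528  0.17720986]
```

View pics/s7.png

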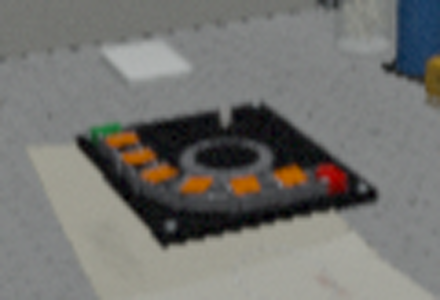

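The arm is clear, the tabs are flat at side crop (120,140) to (290,175), and the tray is in place.

```bash
python3 -c "
from workcell import *
print(job_done())"
```

```text
the job is handed in; nothing more can be done
None
```

I've handed the job in: all six tabs were folded flat from green to red, the tray showed no visible movement, and the arm came up clear; the hand-in gave no verdict.

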